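Press the paper-cut album in the screw press

TASK

Push the red album along the bed of the screw press until it is fully home against the steel back stop, squarely under the pressing plate. Then turn the loose crank clockwise (seen from above) on its square shaft end, several full turns, until the plate presses the album with about half of the orange band sunk into the plate's collar; never bury the whole band, and do not let the crank slip off the shaft. Leave the crank on the shaft and let go of everything, without shifting the flask, the pencil cup or the tin.

Things in the scene. Friction and masses are not known exactly. Their poses are not given: they have to be found in the camera images.
- press: Fixed grey screw press, its place and yaw vary. Origin: on the desk under the vertical screw axis; x points from the open front (robot side) to the back, y left. Bed: x -200 to +95, 200 wide, top 18 up. Back stop: 130 wide, 16 above the bed, front face at x = +70. 20-diameter columns at x = 0, y = -88 and +88, carry a beam 36 (x) by 200 (y), 130 to 160 up. Nothing is higher than the crank.
- shaft_top (a point): Centre of the top of the brass square shaft end, on the vertical screw axis of the press, 204 above the desk. The square end is 16 by 16 and stands 32 above a 40-diameter collar; the hub of the crank rests on this collar, 172 above the desk.
- shaft (a joint): Turn of the square shaft (rad), 0 at the start, growing clockwise seen from above. Clockwise lowers the pressing plate 10 mm per full turn (6.283 rad). It turns stiffly (about 0.1 N m, some 2 N at the grip) and stays where it is left.
- crank_hub (a point): Loose dark steel crank, 0.39 kg; at the start it sits on the square end, arm to the press's +x. This point: centre of its hub (34 by 34, 26 high), with a through hole 17.5 square (1.5 play); x axis along the arm to the grip. Seated, it is 185 above the desk. Only gravity holds it on: raised over 8 it counts as slipping, raised 32 it is off.
- crank_grip (a point): Centre of the crank's red round upright grip, 23 in diameter, 48 high, 55 from the screw axis; seated, it is 221 above the desk (197 to 245), its foot 1 above the arm. It spins freely on its pin, so fingers that hold it or push it sideways need not turn while it goes round. Hold it firmly (20 N or more): under 10 N it may slip out.
- album_center (a point): Centre of the red hard-cover album, 150 (its x) by 130 (y) by 25 thick, 0.35 to 0.7 kg, lying flat and loose on the press's bed, drawn 45 to 85 out towards the front. Its x axis points to the back stop. Fully home against the stop it lies at x = -5 of the press's frame, so that its front face is then at x = -80.
- plate_face (a point): Centre of the underside of the oblong aluminium pressing plate (100 in x by 120 in y, 12 thick), on the screw axis; 16 to 32 above the album's top at the start, different each time (the stem's length is set and locked beforehand).
- plate (a joint): How far the plate's spring is pressed in (m): 0 when the plate hangs free, 0.008 fully in. When the plate meets the album it stops, and the stem sinks into the plate's dark collar, which covers the 8 mm orange band on the stem from below: half covered at 0.004. About 5 N at first contact, then 3 N more per mm.
- flask_mid (a point): White round flask with a grey cap, 60 in diameter and 190 high, standing beside the press; this point is its axis half-way up. Not to be moved.
- pencup_mid (a point): Green pencil cup, 72 in diameter and 90 high, pencils up to 155 above the desk; this point is its axis half-way up. Not to be moved.
- tin_mid (a point): White tin with a yellow lid, 77 by 57 by 39 high, standing beside the press; its centre. Not to be moved.
Things that resemble listed ones, but are neither listed nor needed, are in the scene too. There is more than one size of the part that bears crank_hub; the job needs the middle-sized.

How it is judged (in metres and radians):
On the way, in this order (a step that is already met when the one before it is completed fails the run):
1. the album is pushed home against the back stop, square under the raised plate (x of album_center in the frame of press above -0.013 m and y of album_center in the frame of press between -0.025 and 0.025 m and angle between the x axis of album_center and the x axis of press, either way round below 0.15 rad and value of joint plate below 0.001 m), for 0.2 s.
2. the crank has been turned on the shaft until the plate's spring is pressed in by 1.5 to 6.5 mm (value of joint plate between 0.0015 and 0.0065 m and value of joint shaft above 6.3 rad and horizontal distance between crank_hub and shaft_top below 0.006 m and z of crank_hub in the frame of press below 0.193 m), for 0.2 s.
At the end, for the whole second after the job is handed in: The album lies within 8 mm of the back stop, within 25 mm sideways and 0.15 rad of square; the shaft was turned over 6.3 rad and the plate presses the album, spring in by 1.5 to 6.5 mm, shaft at rest; the crank is on the square end, raised no more than 8 mm, within 6 mm of its axis (all of step 2 and x of album_center in the frame of press above -0.013 m and y of album_center in the frame of press between -0.025 and 0.025 m and angle between the x axis of album_center and the x axis of press, either way round below 0.15 rad and velocity of joint shaft between -0.1 and 0.1 rad/s); the robot touches nothing.
It fails at once if the crank slips off the square shaft end (raised more than 8 mm or off its axis) (not (horizontal distance between crank_hub and shaft_top below 0.006 m and z of crank_hub in the frame of press below 0.193 m)).
It fails at once if the whole orange band is buried (spring pressed in more than 7.6 mm) (value of joint plate above 0.0076 m).
It fails at once if the flask is shifted more than 30 mm (distance of flask_mid from where it was at the start of the episode above 0.03 m).
It fails at once if the pencil cup is shifted more than 30 mm (distance of pencup_mid from where it was at the start of the episode above 0.03 m).
It fails at once if the tin is shifted more than 30 mm (distance of tin_mid from where it was at the start of the episode above 0.03 m).
It also fails if it takes over 67 s, if anything falls off the work surface, if the arm or the gripper's body presses on something with over 40 N, if the wrist force passes 120 N, or if a joint passes its speed limit or range.

ROBOT

A 6-joint arm with a two-finger parallel gripper is mounted at the origin on the work surface. World frame = base frame: x ahead of the robot, y to its left, z up, the work surface at z = 0. Lengths are in mm, angles in rad, forces in N, time in s.
With the tool pointing down it reaches from about 350 to 975 mm from the base axis. Payload 7.1 kg.
Tool frame: the origin (TCP) lies on the centre line of the jaws, within the pads' length; the fingertips stand 8 mm ahead of it and the grasp point (between the pads) lies 11 mm behind it; z points along the fingers, x is the direction in which the jaws open and shut, and the axes are right-handed (so a half turn about z gives the same grasp; the last joint's range is limited). The gripper opens to 88 mm and grips with 3 to 60 N. Pads are 20 mm wide; open, the fingers measure 115 mm over their backs; the gripper's body (75 mm by 178 mm) begins 61 mm behind the grasp point.
Start: joints at [-1.2, 0.423, 1.63, -0, 1.089, -0.019], TCP at [237.518, -578.092, 230.675] pointing down, gripper open.
Joint ranges: [-3, 3], [-0.9, 2.11], [0.09, 2.58], [-1.31, 4.45], [0.11, 2.69], [-2.54, 2.54]. Speed limits (rad/s): [2.39, 2.39, 3.01, 3.14, 3.14, 3.14].

INTERFACE

Orientations are given as a rotation vector (axis times angle).
In Python, from workcell import ctrl gives the robot as it stands.
- The arm moves only by the shell command python3 -m handwheel 'ROWS'. ROWS is JSON, a list of rows, each a list of 3 entries, a list of its own where there are three numbers: the turn, a rotation vector about the tool's x, y, z in rad, then the shift along the tool's x, y, z in mm, then the opening, from 0 (shut) to 1 (fully open). In form: [[[ax, ay, az], [tx, ty, tz], jaw], ...]. A call has exactly 10 rows; each row shifts and turns the pose as measured when the row begins, along the tool's axes as they then stand; what a row does not reach is not made up. A row lasts 1/12 s, in which the tool goes at most 41.7 mm and 7.16 degrees, less where a joint would pass 70% of its speed; a pose out of reach is approached as far as the arm can. A call with a gripper value outside its range is refused whole. The fingers move at their own pace and stop on an object; the grip force is fixed at half the most. Time passes only in rows, so rows that do not move let the fingers close, or fill a call up. It gives the time, the measured TCP pose, the force and the opening at its end, in the units of the state.
- ctrl.get_obs(): the state, without advancing time (a new reading comes with each control period).
- ctrl.get_image(name): name is "scene" or "top" or "wrist"; returns a dict with "pixels" (400x640x3 uint8, red, green, blue), "camera_matrix" (3x3 intrinsics, pixels), "dist" ([k1, k2, p1, p2, k3] as OpenCV has them; the pictures are not rectified), "rvec" (rotation vector, rad) and "tvec" (3), from world to camera coordinates, as OpenCV has them. Camera axes: x right, y down, z forward; pixel columns grow to the right and rows downward; lengths in mm; the calibration is good to about 2 mm. A picture is of the moment at which its call begins. There is no depth.
- ctrl.close_job(): hands the job in, once; it reports no verdict.
Trained networks look in a picture, given as the dict that the camera call returned (one of the last four; its "shot" number tells which), for a name from the list of things; names that differ only in an ending like _2 or _b are one class to them, and where a whole thing is asked for, a point or a joint stands for the part that bears it (a point fixed in the world has none). Each returns a list of dicts, best first, with "score" (0 to 1); they miss things now and then, are a little off and sometimes report something else, mostly with a low value. They report only what shows in the picture. A call takes as long as a camera call. They do not tell look-alikes from the thing itself.
- ctrl.look_for(picture, query): "position" ([x, y, z] in mm, in the coordinates of the camera as it stood for that picture, good to about 4 mm: the middle of the surface that is visible of it).
- ctrl.spot_point(picture, query): "position" ([x, y, z] in mm, in the coordinates of the camera as it stood for that picture, good to about 4 mm: a listed point, or the origin of a listed thing).
The state is a dict: "t": time; "qpos": joint angles; "qvel": joint speeds; "joint_torque": joint torques, N m; "ee_pos": TCP position; "orientation": TCP orientation; "ft_force": force on the tool from outside, world axes, zero at the start; "moment": the same for the moment, N m; "width": finger opening in mm.
Only numpy, scipy, OpenCV 4.12 (cv2) and the standard library are available. Lean on these libraries where they do the work, as an engineer would, in place of code of your own. Each camera call takes 0.05 s, during which the arm holds its last target.

## Working session

There is one attempt and no reset: what is moved stays moved. The work goes in short steps, Python scripts to look and compute and a shell command to move; the robot and the scene stay as the last step left them, time stands still between calls to the robot, and variables do not carry over. Pictures are saved under pics/ and viewed, and the job is handed in when it is done.

```bash
ls; mkdir -p pics; cat > h.py <<'E'
import numpy as np, cv2
from workcell import ctrl
from scipy.spatial.transform import Rotation as R
def shot(name,fn):
    p=ctrl.get_image(name); cv2.imwrite('pics/'+fn,p['pixels'][:,:,::-1]); return p
def w(p,pos):
    return R.from_rotvec(np.ravel(p['rvec'])).inv().apply(np.array(pos)-np.ravel(p['tvec']))
def proj(p,X):
    return cv2.projectPoints(np.array(X,float).reshape(-1,1,3),np.array(p['rvec'],float),np.array(p['tvec'],float),np.array(p['camera_matrix'],float),np.array(p['dist'],float))[0][:,0]
def onz(p,uv,z):
    n=cv2.undistortPoints(np.array(uv,float).reshape(-1,1,2),np.array(p['camera_matrix'],float),np.array(p['dist'],float))[:,0]
    Ri=R.from_rotvec(np.ravel(p['rvec'])).inv(); d=Ri.apply(np.c_[n,np.ones(len(n))]); c=Ri.apply(-np.ravel(p['tvec']))
    return c+d*((z-c[2])/d[:,2])[:,None]
E
python3 - <<'E'
from h import *
np.set_printoptions(precision=1,suppress=True)
o=ctrl.get_obs(); print(o)
for c in ['scene','top']:
    p=shot(c,c+'0.png')
    for q in ['press','shaft_top','crank_hub','crank_grip','album_center','plate_face','flask_mid','pencup_mid','tin_mid']:
        print(c,q,[(round(d['score'],2),w(p,d['position'])) for d in ctrl.spot_point(p,q)][:4])
E
```

```text
pics
{'t': 0.0, 'qpos': array([-1.2,  0.4,  1.6,  0. ,  1.1, -0. ]), 'qvel': array([ 0., -0.,  0.,  0.,  0., -0.]), 'joint_torque': array([  0. , -54.5, -27.4,   0.1,   0. ,  -0. ]), 'ee_pos': array([ 237.4, -577.6,  229.9]), 'orientation': array([-2.6,  1.7,  0. ]), 'ft_force': array([-0.8, -0.5, -0. ]), 'moment': array([ 0., -0.,  0.]), 'width': 87.8933516479009}
scene press [(0.92, array([617. , -52.9,  -0.4]))]
scene shaft_top [(0.78, array([610.3, -57.7, 209.8]))]
scene crank_hub [(0.84, array([612.8, -57. , 190.8])), (0.79, array([885.5,  14.6,  24.8])), (0.56, array([ 739.3, -270.4,   10.3]))]
scene crank_grip [(0.98, array([664. , -71.2, 220.1])), (0.82, array([798.1,  24.5,  18.4])), (0.54, array([ 735. , -218.4,   11.4]))]
scene album_center [(0.82, array([524.9, -37.8,  31.1]))]
scene plate_face [(0.61, array([607.9, -54.3,  68. ]))]
scene flask_mid [(0.97, array([ 651.5, -349.4,   98.3]))]
scene pencup_mid [(0.57, array([462.1, 350.5,  41.2])), (0.48, array([667.3, -71.4, 220.4]))]
scene tin_mid [(0.62, array([ 513.8, -369.2,   22.9]))]
top press [(0.61, array([616.9, -49.2,   1.4]))]
top shaft_top [(0.9, array([612. , -51.4, 203.3]))]
top crank_hub [(0.92, array([886.2,  13.1,  28.6])), (0.73, array([611.2, -53.3, 184.8])), (0.65, array([ 650.2, -349.6,   96.2])), (0.43, array([ 740.8, -268.3,   16.7]))]
top crank_grip [(0.63, array([801.4,  28.8,  14.7])), (0.59, array([ 729.9, -221.1,    7. ])), (0.55, array([664.8, -67. , 221.5]))]
top album_center []
top plate_face [(0.59, array([609.3, -55.3,  69.7])), (0.57, array([612.9, -55.3, 202. ]))]
top flask_mid [(0.79, array([ 651.3, -348.5,   95.8]))]
top pencup_mid [(0.56, array([465.8, 346.3,  42.6]))]
top tin_mid [(0.84, array([ 515.1, -366.3,   16.2]))]
```

View pics/scene0.png

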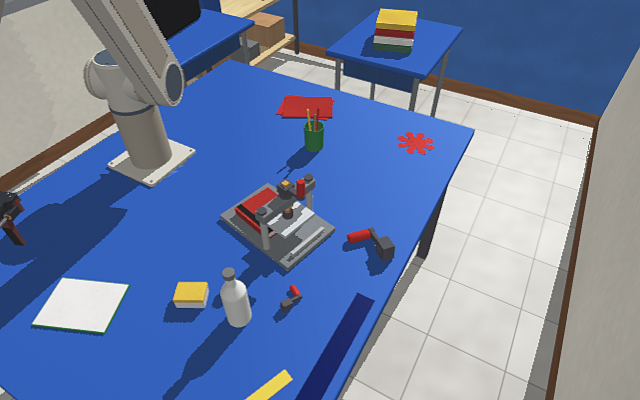

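View pics/top0.png

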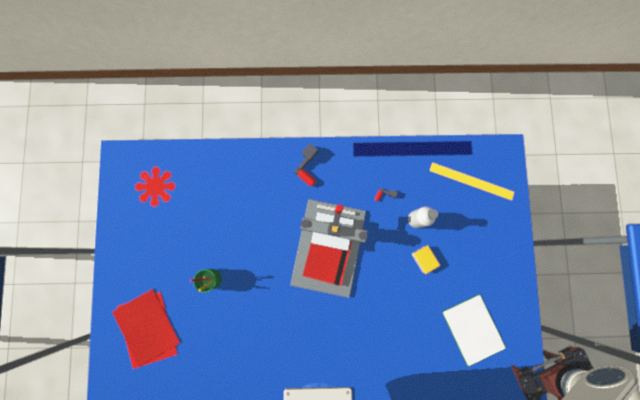

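```bash
cat >> h.py <<'E'
def P(o,yaw,pts):
    c,s=np.cos(yaw),np.sin(yaw); pts=np.array(pts,float)
    return np.c_[o[0]+c*pts[:,0]-s*pts[:,1],o[1]+s*pts[:,0]+c*pts[:,1],pts[:,2]]
def overlay(p,img,polys,roi,k,fn):
    x0,y0,x1,y1=roi
    im=cv2.resize(img[y0:y1,x0:x1,::-1],None,fx=k,fy=k,interpolation=cv2.INTER_CUBIC)
    for pts,col in polys:
        uv=(proj(p,pts)+.5-[x0,y0])*k
        cv2.polylines(im,[np.round(uv).astype(int)],True,col,1)
    cv2.imwrite('pics/'+fn,im)
E
python3 - <<'E'
from h import *
p=shot('top','top1.png');s=shot('scene','scene1.png')
o=(612,-54);y=-0.245
bed=P(o,y,[(-200,-100,18),(95,-100,18),(95,100,18),(-200,100,18)])
beam=P(o,y,[(-18,-100,160),(18,-100,160),(18,100,160),(-18,100,160)])
sq=P(o,y,[(-8,-8,204),(8,-8,204),(8,8,204),(-8,8,204)])
pl=[(bed,(0,255,0)),(beam,(255,255,0)),(sq,(255,0,255))]
overlay(p,p['pixels'],pl,(280,190,380,305),5,'ov_top.png')
overlay(s,s['pixels'],pl,(210,165,350,280),5,'ov_sc.png')
E
```

```text
(no output)
```

View pics/ov_top.png

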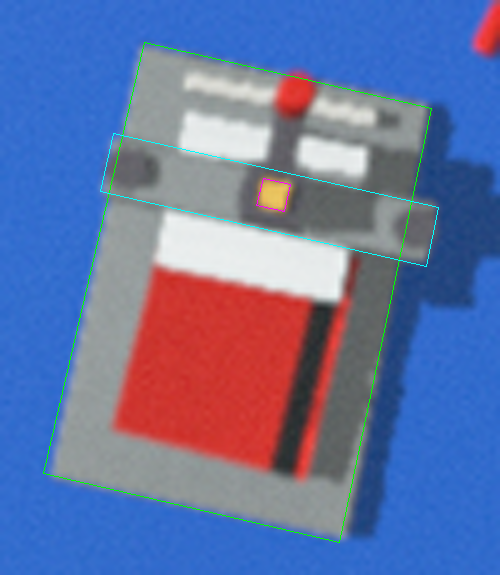

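View pics/ov_sc.png

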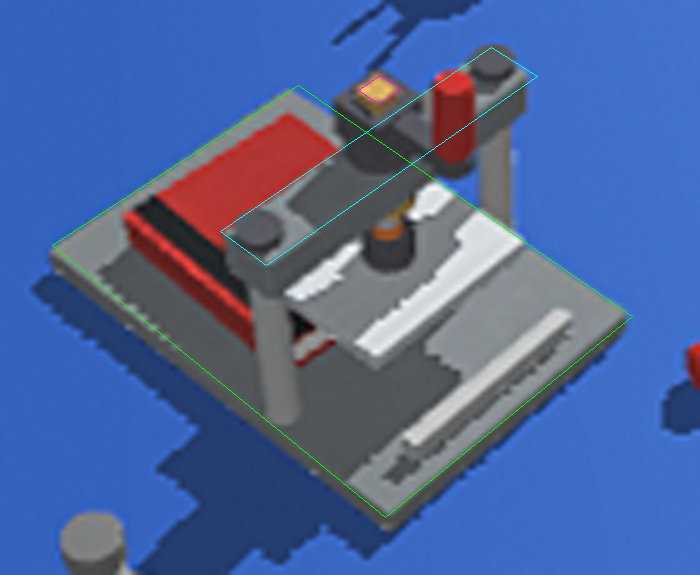

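```bash
python3 - <<'E'
from h import *
np.set_printoptions(precision=1,suppress=True)
p=ctrl.get_image('top');g=ctrl.get_image('wrist')
f=lambda q,z:onz(p,np.array(q)/5.-.5+[280,190],z)
b=f([(148,45),(430,107),(340,540),(53,475)],18);print(b)
print(np.arctan2(*(b[0]-b[3])[1::-1]),np.arctan2(*(b[1]-b[2])[1::-1]),np.arctan2((b[1]-b[0])[0],-(b[1]-b[0])[1]))
a=f([(113,430),(305,480),(152,265),(348,302)],43);print(a)
c,s=np.cos(-.235),np.sin(-.235)
for q in a: d=q[:2]-[612,-54]; print(c*d[0]+s*d[1],-s*d[0]+c*d[1])
print(b.mean(0))
E
```

```text
[[ 726.5   17.5   18. ]
 [ 680.6 -173.2   18. ]
 [ 394.8 -103.4   18. ]
 [ 440.6   85.2   18. ]]
-0.23247723884286117 -0.2394782814447059 -0.23637160015819406
[[ 470.6   44.5   43. ]
 [ 436.3  -79.6   43. ]
 [ 576.9   17.3   43. ]
 [ 550.3 -111.    43. ]]
-160.44714284329382 62.8418561994351
-164.96049669866687 -65.79688131532667
-50.75156264461319 61.123530566633306
-46.74779839077212 -69.79703142025083
[560.6 -43.5  18. ]
```

```bash
cat > g.py <<'E'
from h import *
import sys
np.set_printoptions(precision=3,suppress=True)
O=np.array([612,-55.]);Y=-0.236
def st():
    o=ctrl.get_obs(); Rt=R.from_rotvec(o['orientation']); return o,Rt
def inpress(v):
    c,s=np.cos(Y),np.sin(Y); d=np.array(v[:2])-O; return np.array([c*d[0]+s*d[1],-s*d[0]+c*d[1],v[2]])
def go(px,py,z,yawx=np.pi/2):
    """target in press frame; tool x axis direction angle in press frame"""
    o,Rt=st(); t=P(O,Y,[(px,py,z)])[0]
    best=None
    for k in (0,np.pi):
        a=Y+yawx+k; M=np.array([[np.cos(a),np.sin(a),0],[np.sin(a),-np.cos(a),0],[0,0,-1]]).T
        rv=(Rt.inv()*R.from_matrix(M)).as_rotvec()
        if best is None or np.linalg.norm(rv)<np.linalg.norm(best): best=rv
    print('t',o['t'],'q',o['qpos'],'ee_press',inpress(o['ee_pos']),'F',o['ft_force'],'w',o['width'])
    print('turn',best,'shift(tool now)',Rt.inv().apply(t-o['ee_pos']),'toolx',Rt.as_matrix()[:,0])
if __name__=='__main__': go(*map(float,sys.argv[1:]))
E
python3 g.py -185 0 230
```

```text
t 1.2 q [-1.2    0.423  1.63  -0.     1.089 -0.019] ee_press [-241.771 -596.159  230.681] F [-0.64   0.385  0.093] w 87.69451289193269
turn [ 0.    -0.     0.626] shift(tool now) [-449.921 -395.221    0.671] toolx [ 0.38  -0.925  0.   ]
```

```bash
python3 -m handwheel '[[[0,0,0],[-30,-26,0],1],[[0,0,0],[-30,-26,0],1],[[0,0,0],[-30,-26,0],1],[[0,0,0],[-30,-26,0],1],[[0,0,0],[-30,-26,0],1],[[0,0,0],[-30,-26,0],1],[[0,0,0],[-30,-26,0],1],[[0,0,0],[-30,-26,0],1],[[0,0,0],[-30,-26,0],1],[[0,0,0],[-30,-26,0],1]]'; python3 g.py -185 0 230
```

```text
t: 2.03
ee_pos: [367.0, -195.1, 229.7]
orientation: [2.596, -1.764, 0.012]
ft_force: [1.7, 0.3, 0.9]
width: 87.8
t 2.0333 q [-0.514  0.107  2.073 -0.005  0.954  0.682] ee_press [-205.494 -193.508  229.707] F [1.704 0.325 0.879] w 87.81340262282559
turn [-0.004 -0.008  0.613] shift(tool now) [-146.444 -128.131   -1.311] toolx [ 0.368 -0.93   0.008]
```

```bash
python3 -m handwheel '[[[0,0,0],[-30,-26,0],1],[[0,0,0],[-30,-26,0],1],[[0,0,0],[-30,-26,0],1],[[0,0,0],[-30,-26,0],1],[[0,0,0],[-24,-20,0],1],[[0,0,0.12],[0,0,0],1],[[0,0,0.12],[0,0,0],1],[[0,0,0.12],[0,0,0],1],[[0,0,0.12],[0,0,0],1],[[0,0,0.12],[0,0,0],1]]'; python3 g.py -185 0 80
```

```text
t: 2.87
ee_pos: [433.9, 3.0, 231.8]
orientation: [-1.944, 2.46, -0.021]
ft_force: [-0.4, 0.1, 0.3]
width: 87.5
t 2.8667 q [-0.016  0.13   2.04  -0.008  0.958  1.793] ee_press [-186.776   14.775  231.792] F [-0.378  0.115  0.323] w 87.46367037909305
turn [-0.015 -0.003  0.003] shift(tool now) [ 14.265   0.5   151.85 ] toolx [-0.231 -0.973  0.003]
```

```bash
python3 -m handwheel '[[[0,0,0],[8,0,0],1],[[-0.015,0,0],[8,0,0],1],[[0,0,0],[0,0,38],1],[[0,0,0],[0,0,38],1],[[0,0,0],[0,0,38],1],[[0,0,0],[0,0,38],1],[[0,0,0],[0,0,20],1],[[0,0,0],[0,0,16],1],[[0,0,0],[0,0,8],1],[[0,0,0],[0,0,0],1]]'; python3 g.py -185 0 33;python3 - <<'E'
from h import *
shot('top','t2.png')
p=shot('scene','s2.png'); cv2.imwrite('pics/s2c.png',cv2.resize(p['pixels'][140:290,180:380,::-1],None,fx=4,fy=4))
E
```

```text
t: 3.7
ee_pos: [435.9, -20.9, 32.3]
orientation: [-1.98, 2.434, -0.012]
ft_force: [-0.6, -0.2, 0.8]
width: 87.9
t 3.7 q [-0.073  0.522  2.144 -0.007  0.467  1.709] ee_press [-179.182   -7.975   32.292] F [-0.623 -0.17   0.845] w 87.91936489280303
turn [-0.008 -0.002  0.031] shift(tool now) [-8.151  5.562 -0.77 ] toolx [-0.204 -0.979  0.002]
```

View pics/s2c.png

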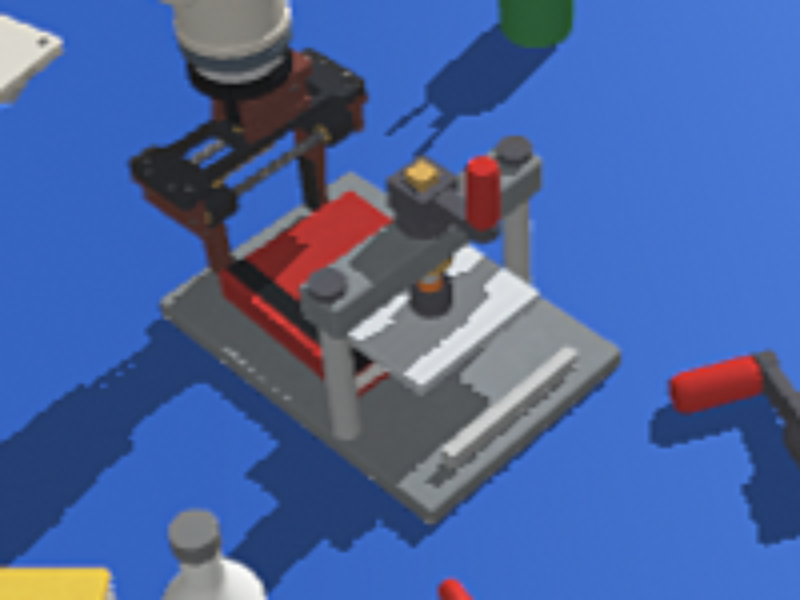

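```bash
python3 -m handwheel '[[[0,0,0.03],[-6,0,0],1],[[0,0,0],[0,-10,0],1],[[0,0,0],[0,-12,0],1],[[0,0,0],[0,-12,0],1],[[0,0,0],[0,-12,0],1],[[0,0,0],[0,-12,0],1],[[0,0,0],[0,-10,0],1],[[0,0,0],[0,-6,0],1],[[0,0,0],[0,-3,0],1],[[0,0,0],[0,0,0],1]]'; python3 g.py -90 0 33
```

```text
t: 4.63
ee_pos: [521.4, -36.5, 41.6]
orientation: [-1.952, 2.452, -0.018]
ft_force: [-4.0, 1.5, -2.4]
width: 87.8
t 4.6333 q [-0.091  0.573  1.961 -0.005  0.594  1.71 ] ee_press [-92.424  -3.186  41.583] F [-4.018  1.477 -2.395] w 87.83361782945792
turn [-0.014 -0.001  0.01 ] shift(tool now) [-3.171 -2.339  8.613] toolx [-0.224 -0.975  0.001]
```

```bash
python3 -m handwheel '[[[0,0,0],[0,2,4],1],[[-0.014,0,0.01],[0,0,4],1],[[0,0,0],[0,-2,0],1],[[0,0,0],[0,-2,0],1],[[0,0,0],[0,-2,0],1],[[0,0,0],[0,-2,0],1],[[0,0,0],[0,-2,0],1],[[0,0,0],[0,-2,0],1],[[0,0,0],[0,0,0],1],[[0,0,0],[0,0,0],1]]'; python3 g.py -90 0 33;python3 - <<'E'
from g import *
t=shot('top','t3.png')
p=shot('scene','s3.png'); cv2.imwrite('pics/s3c.png',cv2.resize(p['pixels'][140:290,180:380,::-1],None,fx=4,fy=4))
for c in (t,p):
  for q in ('album_center','plate_face'): print(q,[(d['score'],inpress(w(c,d['position']))) for d in ctrl.spot_point(c,q)])
E
```

```text
t: 5.47
ee_pos: [520.9, -36.5, 31.4]
orientation: [1.939, -2.45, -0.025]
ft_force: [-1.9, -0.3, 0.6]
width: 87.9
t 5.4667 q [-0.093  0.601  1.939 -0.     0.624  1.71 ] ee_press [-92.9    -3.361  31.404] F [-1.854 -0.297  0.586] w 87.89937404230571
turn [ 0.023 -0.003  0.004] shift(tool now) [-3.343 -2.876 -1.673] toolx [-0.23  -0.973  0.003]
album_center []
plate_face [(0.95, array([ 0.763,  1.919, 70.994]))]
album_center [(0.9, array([-7.973, -3.631, 29.195]))]
plate_face [(0.66, array([-1.412,  2.049, 67.268]))]
```

View pics/s3c.png

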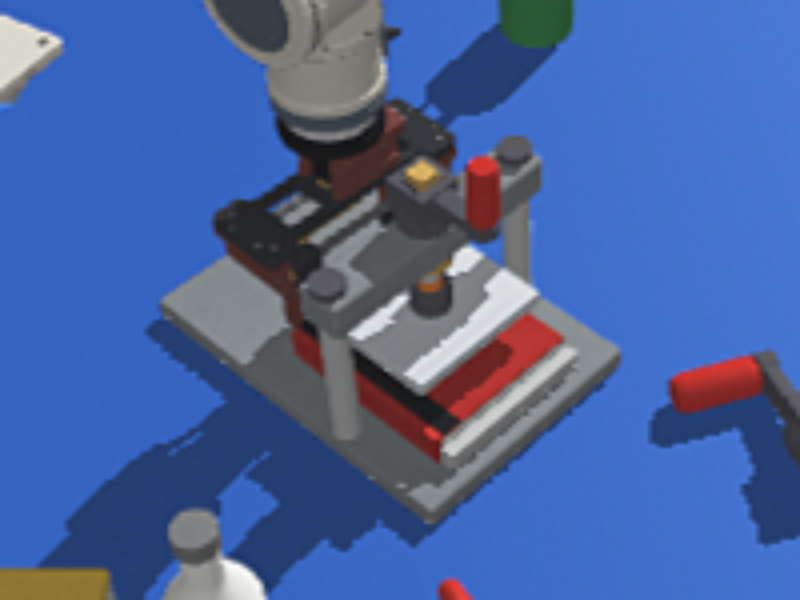

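```bash
python3 -m handwheel '[[[0.02,0,0],[0,-3,0],1],[[0,0,0],[0,-5,0],1],[[0,0,0],[0,-5,0],1],[[0,0,0],[0,-5,0],1],[[0,0,0],[0,-5,0],1],[[0,0,0],[0,-5,0],1],[[0,0,0],[0,-5,0],1],[[0,0,0],[0,-5,0],1],[[0,0,0],[0,-5,0],1],[[0,0,0],[0,-5,0],1]]'; python3 g.py -90 0 33
```

```text
t: 6.6
ee_pos: [520.0, -38.0, 27.3]
orientation: [1.912, -2.401, -0.107]
ft_force: [-16.7, 5.8, 22.6]
width: 87.9
t 6.6 q [-0.097  0.631  1.89   0.002  0.72   1.699] ee_press [-93.428  -4.971  27.349] F [-16.665   5.841  22.565] w 87.93653148375367
turn [ 0.098 -0.012  0.01 ] shift(tool now) [-4.87  -2.903 -6.022] toolx [-0.224 -0.975  0.011]
```

```bash
python3 -m handwheel '[[[0.05,0,0],[0,5,-2],1],[[0.05,0,0],[0,8,-3],1],[[0,0,0],[0,12,0],1],[[0,0,0],[0,20,0],1],[[0,0,0],[0,20,0],1],[[0,0,0],[0,20,-10],1],[[0,0,0],[0,5,-20],1],[[0,0,0],[0,0,-20],1],[[0,0,0],[0,0,0],1],[[0,0,0],[0,0,0],1]]'; python3 g.py -185 0 100;python3 - <<'E'
from g import *
t=shot('top','t4.png');g=shot('wrist','w4.png')
cv2.imwrite('pics/t4c.png',cv2.resize(t['pixels'][190:305,280:380,::-1],None,fx=5,fy=5))
o,Rt=st(); Rc=R.from_rotvec(np.ravel(g['rvec'])).inv(); c=Rc.apply(-np.ravel(g['tvec']))
print('cam pos tool',Rt.inv().apply(c-o['ee_pos']),'axes in tool\n',(Rt.inv()*Rc).as_matrix(),g['camera_matrix'])
E
```

```text
t: 7.43
ee_pos: [430.7, -16.5, 85.4]
orientation: [-1.954, 2.457, -0.029]
ft_force: [0.3, 0.1, -0.5]
width: 87.9
t 7.4333 q [-0.057  0.398  2.147 -0.022  0.583  1.759] ee_press [-185.293   -4.973   85.352] F [ 0.251  0.075 -0.479] w 87.86442285159374
turn [-0.016 -0.01   0.009] shift(tool now) [ -4.828  -0.576 -14.688] toolx [-0.225 -0.974  0.01 ]
cam pos tool [  -0.473  -71.725 -154.418] axes in tool
 [[ 1.    -0.    -0.   ]
 [ 0.     0.966  0.259]
 [ 0.    -0.259  0.966]] [[284.687   0.    318.791]
 [  0.    284.687 196.948]
 [  0.      0.      1.   ]]
```

View pics/w4.png

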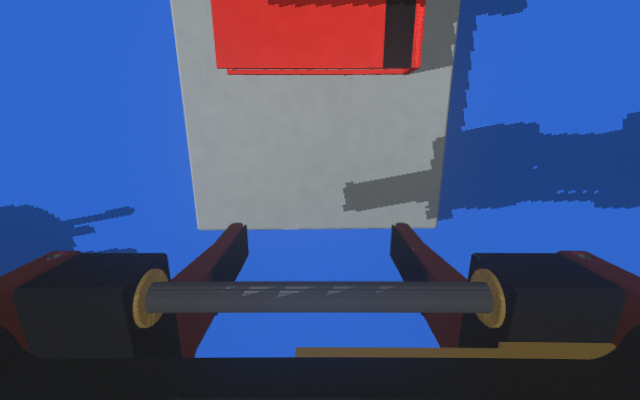

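View pics/t4c.png

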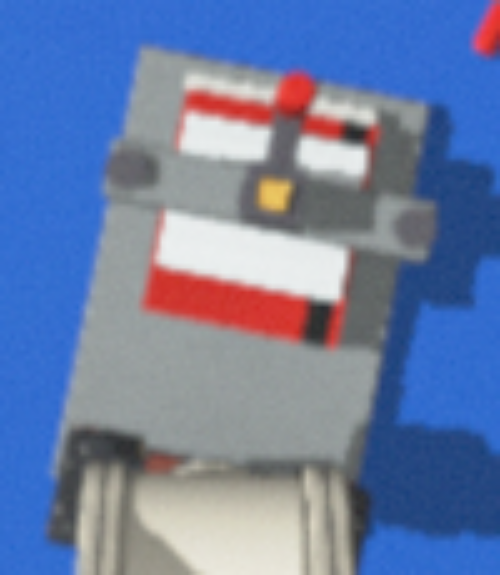

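```bash
python3 -m handwheel '[[[0,0,-0.125],[0,0,0],1],[[0,0,-0.125],[0,0,0],1],[[0,0,-0.125],[0,0,0],1],[[0,0,-0.125],[0,0,0],1],[[0,0,-0.125],[0,0,0],1],[[0,0,-0.125],[0,0,0],1],[[0,0,-0.125],[0,0,0],1],[[0,0,-0.125],[0,0,0],1],[[0,0,-0.125],[0,0,0],1],[[0,0,-0.125],[0,0,0],1]]';  python3 -m handwheel '[[[0,0,-0.125],[0,0,0],1],[[0,0,-0.125],[0,0,0],1],[[0,0,-0.125],[0,0,0],1],[[0,0,-0.125],[0,0,0],1],[[0,0,-0.125],[0,0,0],1],[[0,0,-0.125],[0,0,0],1],[[0,0,-0.125],[0,0,0],1],[[0,0,-0.125],[0,0,0],1],[[0,0,-0.125],[0,0,0],1],[[0,0,-0.125],[0,0,0],1]]'; python3 g.py -120 0 85
```

```text
t: 8.37
ee_pos: [431.6, -17.5, 75.6]
orientation: [3.016, -0.839, 0.014]
ft_force: [-0.2, -0.4, 0.1]
width: 87.6
t: 9.2
ee_pos: [431.7, -18.4, 65.1]
orientation: [2.938, 1.084, -0.012]
ft_force: [0.5, 0.4, 0.6]
width: 87.9
t 9.2 q [-0.061  0.448  2.14  -0.024  0.557 -0.749] ee_press [-183.809   -6.58    65.126] F [0.453 0.38  0.588] w 87.94492660772528
turn [ 0.003  0.013 -0.628] shift(tool now) [ 42.584  47.924 -19.996] toolx [ 0.76   0.65  -0.011]
```

```bash
python3 -m handwheel '[[[0,0,-0.125],[0,0,-3],1],[[0,0,-0.125],[0,0,-3],1],[[0,0,-0.125],[0,0,-3],1],[[0,0,-0.125],[0,0,-3],1],[[0,0,-0.125],[0,0,-3],1],[[-0.12,0,0],[0,8,-3],1],[[-0.12,0,0],[0,8,-3],1],[[-0.12,0,0],[0,8,-3],1],[[-0.12,0,0],[0,8,-3],1],[[0,0,0],[0,0,-1],1]]'; python3 g.py -120 0 85; python3 - <<'E'
from g import *
g=shot('wrist','w5.png')
E
```

```text
t: 10.03
ee_pos: [452.9, -33.6, 83.2]
orientation: [2.238, 1.766, 0.235]
ft_force: [-0.0, 0.6, -0.3]
width: 87.7
t 10.0333 q [-0.028  0.38   2.284 -0.576  0.202 -0.814] ee_press [-159.71   -16.442   83.162] F [-0.049  0.583 -0.306] w 87.72878649707734
turn [0.322 0.046 0.001] shift(tool now) [16.588 38.388 10.09 ] toolx [ 0.24   0.97  -0.045]
```

View pics/w5.png

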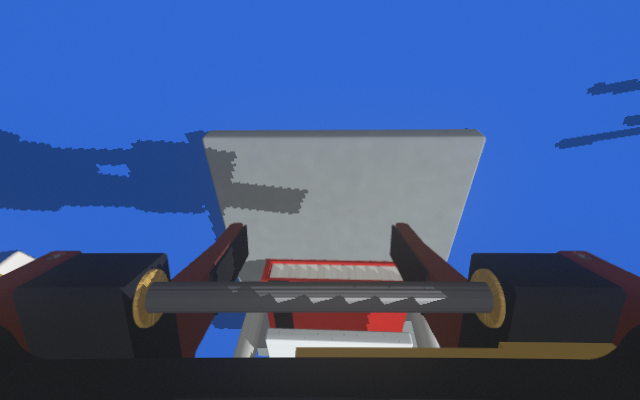

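```bash
python3 -m handwheel '[[[0.12,0,0],[0,0,-35],1],[[0.12,0,0],[0,0,-35],1],[[0.08,0,0],[0,0,-38],1],[[0,0.03,0],[5,0,-38],1],[[0,0,0],[5,0,-38],1],[[0,0,0],[5,0,-30],1],[[0,0,0],[0,30,-3],1],[[0,0,0],[0,36,-1],1],[[0,0,0],[0,36,-1],1],[[0,0,0],[0,36,-1],1]]'; python3 g.py 55 0 275
```

```text
t: 10.92
ee_pos: [569.0, -24.6, 290.3]
orientation: [2.411, 1.937, 0.097]
ft_force: [-0.0, 1.1, -0.0]
width: 88.0
t 10.9167 q [-0.068  0.241  1.749  0.009  1.074 -1.425] ee_press [-48.898  19.468 290.319] F [-0.049  1.05  -0.005] w 87.95067194483336
turn [ 0.076 -0.02   0.019] shift(tool now) [-21.76  102.074  22.712] toolx [0.215 0.976 0.019]
```

```bash
python3 -m handwheel '[[[0.076,-0.02,0.02],[-11,30,0],1],[[0,0,0],[-10,30,0],1],[[0,0,0],[0,30,0],1],[[0,0,0],[0,10,0],1],[[0,0,0],[0,0,0],1],[[0,0,0],[0,0,0],1],[[0,0,0],[0,0,0],1],[[0,0,0],[0,0,-1],1],[[0,0,0],[0,0,-1],1],[[0,0,0],[0,0,-1],1]]'; python3 g.py 55 0 211; python3 - <<'E'
from g import *
t=shot('top','t6.png');g=shot('wrist','w6.png');s=shot('scene','s6.png')
cv2.imwrite('pics/s6c.png',cv2.resize(s['pixels'][120:270,180:380,::-1],None,fx=4,fy=4))
for c in (g,t,s):
  for q in ('crank_grip','shaft_top','plate_face'): print(q,[(round(d['score'],2),inpress(w(c,d['position']))) for d in ctrl.spot_point(c,q)])
E
```

```text
t: 11.75
ee_pos: [673.8, -57.0, 291.8]
orientation: [-2.405, -1.956, -0.05]
ft_force: [-0.0, 1.1, -0.2]
width: 88.1
t 11.75 q [-0.125  0.446  1.448  0.054  1.256 -1.507] ee_press [ 60.565  12.501 291.789] F [-0.002  1.061 -0.17 ] w 88.11411510976899
turn [-0.012 -0.051  0.03 ] shift(tool now) [-16.406  -5.008  80.124] toolx [0.204 0.978 0.051]
crank_grip [(0.89, array([ 52.578,   1.747, 220.971])), (0.77, array([163.593, 117.653,  15.731])), (0.6, array([ 158.898, -133.914,    5.733]))]
shaft_top [(0.95, array([ -3.438,  -0.441, 205.624]))]
plate_face [(0.28, array([ -20.492, -324.646,   15.194]))]
crank_grip [(0.61, array([163.365, 119.514,  15.034])), (0.57, array([ 56.518,   1.657, 220.359]))]
shaft_top [(0.8, array([  1.06 ,   3.332, 203.02 ]))]
plate_face [(0.58, array([-2.586, -1.095, 67.865]))]
crank_grip [(0.96, array([ 55.962,   0.367, 218.753])), (0.84, array([159.69 , 121.284,  14.935])), (0.52, array([ 158.704, -131.359,   11.127]))]
shaft_top [(0.9, array([ -1.753,  -3.248, 206.352])), (0.19, array([ 0.611,  2.341, -4.875]))]
plate_face [(0.62, array([-5.193, -1.512, 68.564]))]
```

View pics/w6.png

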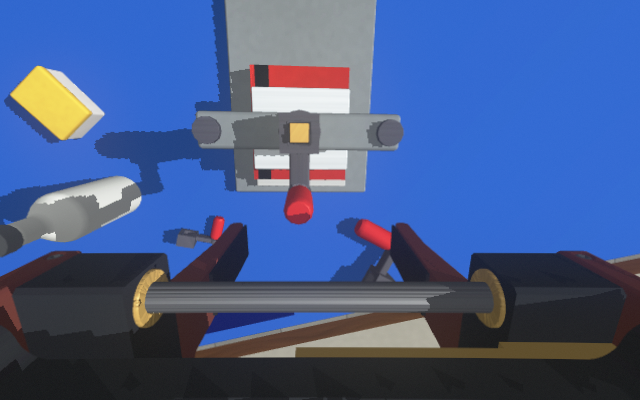

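View pics/s6c.png

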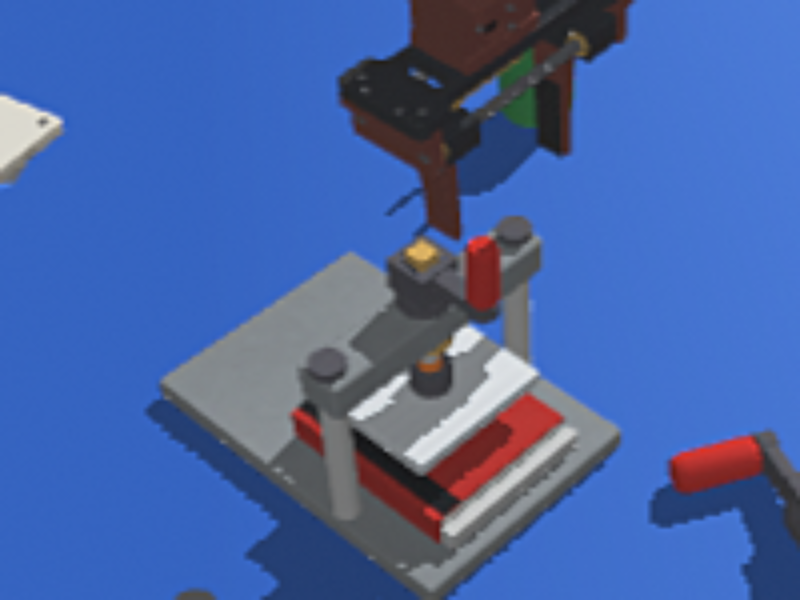

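```bash
python3 -m handwheel '[[[-0.012,-0.05,0.03],[-14,-4,0],1],[[0,0,0],[-2,-1,0],1],[[0,0,0],[0,0,0],1],[[0,0,0],[0,0,0],1],[[0,0,0],[0,0,5],1],[[0,0,0],[0,0,5],1],[[0,0,0],[0,0,0],1],[[0,0,0],[0,0,0],1],[[0,0,0],[0,0,0],1],[[0,0,0],[0,0,0],1]]'; python3 g.py 55 0 211
```

```text
t: 13.18
ee_pos: [666.9, -71.5, 278.7]
orientation: [-2.464, -1.944, -0.002]
ft_force: [-1.0, 0.3, -0.6]
width: 88.0
t 13.1833 q [-0.126  0.445  1.478  0.004  1.22  -1.463] ee_press [ 57.208  -3.183 278.742] F [-0.998  0.339 -0.585] w 87.95052060344491
turn [-0.002 -0.003  0.001] shift(tool now) [ 2.965 -2.094 67.756] toolx [0.233 0.973 0.003]
```

```bash
python3 -m handwheel '[[[0,0,0],[2,-2,15],1],[[0,0,0],[0,0,15],1],[[0,0,0],[0,0,15],1],[[0,0,0],[0,0,12],1],[[0,0,0],[0,0,5],1],[[0,0,0],[0,0,-1],1],[[0,0,0],[0,0,-1],1],[[0,0,0],[0,0,-1],1],[[0,0,0],[0,0,-1],1],[[0,0,0],[0,0,-1],1]]'; python3 g.py 55 0 211
```

```text
t: 14.02
ee_pos: [667.9, -68.9, 223.4]
orientation: [2.465, 1.946, 0.01]
ft_force: [-0.8, -0.6, -0.4]
width: 87.7
t 14.0167 q [-0.122  0.496  1.529  0.004  1.111 -1.46 ] ee_press [ 57.632  -0.479 223.353] F [-0.775 -0.582 -0.44 ] w 87.74855186669843
turn [ 0.004 -0.004  0.002] shift(tool now) [ 0.43  -2.687 12.343] toolx [0.232 0.973 0.004]
```

```bash
python3 -m handwheel '[[[0,0,0],[0,-2,6],1],[[0,0,0],[0,0,5],1],[[0,0,0],[0,0,0],1],[[0,0,0],[0,0,0],0],[[0,0,0],[0,0,-1],0],[[0,0,0],[0,0,-1],0],[[0,0,0],[0,0,-1],0],[[0,0,0],[0,0,-1],0],[[0,0,0],[0,0,-1],0],[[0,0,0],[0,0,-1],0]]'; python3 g.py 55 0 211
```

```text
t: 14.85
ee_pos: [666.6, -68.5, 219.7]
orientation: [2.464, 1.944, 0.013]
ft_force: [0.3, -0.7, -0.5]
width: 44.7
t 14.85 q [-0.122  0.497  1.537  0.004  1.1   -1.46 ] ee_press [ 56.283  -0.36  219.682] F [ 0.272 -0.724 -0.546] w 44.706058789287226
turn [ 0.007 -0.005  0.001] shift(tool now) [ 0.321 -1.348  8.674] toolx [0.232 0.973 0.005]
```

```bash
python3 -m handwheel '[[[0,0,0],[0,-1,5],0.3],[[0,0,0],[0,0,4],0.3],[[0,0,0],[0,0,0],0],[[0,0,0],[0,0,-0.4],0],[[0,0,0],[0,0,-0.4],0],[[0,0,0],[0,0,-0.4],0],[[0,0,0],[0,0,-0.4],0],[[0,0,0],[0,0,-0.4],0],[[0,0,0],[0,0,-0.4],0],[[0,0,0],[0,0,-0.4],0]]'; python3 g.py 55 0 211
```

```text
t: 15.68
ee_pos: [664.9, -68.2, 211.0]
orientation: [2.465, 1.945, 0.011]
ft_force: [1.2, -0.6, -4.5]
width: 22.4
t 15.6833 q [-0.122  0.505  1.546  0.004  1.085 -1.46 ] ee_press [ 54.548  -0.486 211.011] F [ 1.202 -0.637 -4.477] w 22.416878107569154
turn [ 0.006 -0.004  0.001] shift(tool now) [0.485 0.453 0.016] toolx [0.232 0.973 0.004]
```

```bash
cat > c.py <<'E'
from g import *
o,Rt=st(); e=inpress(o['ee_pos']); th=np.arctan2(-e[1],e[0])
print('t',o['t'],'theta',np.degrees(th),'r',np.hypot(*e[:2]),'z',e[2],'F',o['ft_force'],'w',o['width'],'q6',o['qpos'][5])
step=float(sys.argv[1]); yaw=float(sys.argv[2]) if len(sys.argv)>2 else np.pi/2
a=Y+yaw; M=np.array([[np.cos(a),np.sin(a),0],[np.sin(a),-np.cos(a),0],[0,0,-1]]).T
print('turn',(Rt.inv()*R.from_matrix(M)).as_rotvec())
T=lambda t:P(O,Y,[(55*np.cos(t),-55*np.sin(t),e[2])])[0]
for k in range(10):
    a0=th+k*np.radians(step); d=T(a0+np.radians(step))-(o['ee_pos'] if 0 else T(a0))
    print(np.round(Rt.inv().apply(d),1)[:2].tolist(),end=' ')
d=T(th)-o['ee_pos']; print('\nradial fix',np.round(Rt.inv().apply(d),1))
E
python3 -m handwheel '[[[0,0,0],[-7.7,-0.5,0],0],[[0,0,0],[-7.5,-1.6,0],0],[[0,0,0],[-7.2,-2.6,0],0],[[0,0,0],[-6.8,-3.6,0],0],[[0,0,0],[-6.2,-4.5,0],0],[[0,0,0],[-5.5,-5.4,0],0],[[0,0,0],[-4.7,-6.1,0],0],[[0,0,0],[-3.9,-6.6,0],0],[[0,0,0],[-2.9,-7.1,0],0],[[0,0,0],[-1.9,-7.5,0],0]]'; python3 c.py 12
```

```text
t: 16.52
ee_pos: [603.8, -111.5, 211.6]
orientation: [-2.467, -1.942, -0.022]
ft_force: [3.1, 8.0, -2.5]
width: 22.6
t 16.5167 theta 84.71484190589257 r 57.130548282398344 z 211.55398747928828 F [ 3.1   7.97 -2.49] w 22.614377931252854 q6 -1.5494510111471909
turn [ 0.007 -0.013 -0.001]
[0.1, -11.5] [2.5, -11.2] [4.8, -10.4] [6.9, -9.2] [8.6, -7.6] [10.0, -5.6] [11.0, -3.4] [11.4, -1.1] [11.4, 1.3] [10.9, 3.7] 
radial fix [ 2.1 -0.2  0. ]
```

```bash
python3 -m handwheel '[[[0,0,0],[0.5,-11,0],0],[[0,0,0],[2.5,-11,0],0],[[0,0,0],[4.8,-10.4,0],0],[[0,0,0],[6.9,-9.2,0],0],[[0,0,0],[8.6,-7.6,0],0],[[0,0,0],[10,-5.6,0],0],[[0,0,0],[11,-3.4,0],0],[[0,0,0],[11.4,-1.1,0],0],[[0,0,0],[11.4,1.3,0],0],[[0,0,0],[10.9,3.7,0],0]]'; python3 c.py 12
```

```text
t: 17.35
ee_pos: [566.6, -24.3, 213.6]
orientation: [2.458, 1.933, 0.031]
ft_force: [4.7, -5.6, -7.5]
width: 22.4
t 17.35 theta -159.49389536587208 r 54.788718991724586 z 213.6450027201782 F [ 4.726 -5.583 -7.462] w 22.43460148538717 q6 -1.3992832122777044
turn [ 0.024 -0.007 -0.002]
[10.3, 5.1] [9.0, 7.1] [7.3, 8.9] [5.3, 10.2] [3.1, 11.1] [0.7, 11.5] [-1.7, 11.4] [-4.0, 10.8] [-6.2, 9.7] [-8.0, 8.2] 
radial fix [ 0.1 -0.2 -0. ]
```

```bash
python3 -m handwheel '[[[0.02,0,0],[10.3,5.1,1],0],[[0,0,0],[9,7.1,1],0],[[0,0,0],[7.3,8.9,0.6],0],[[0,0,0],[5.3,10.2,0.6],0],[[0,0,0],[3.1,11.1,0.6],0],[[0,0,0],[0.7,11.5,0.6],0],[[0,0,0],[-1.7,11.4,0.6],0],[[0,0,0],[-4,10.8,0.6],0],[[0,0,0],[-6.2,9.7,0.6],0],[[0,0,0],[-8,8.2,0.6],0]]'; python3 c.py 12
```

```text
t: 18.18
ee_pos: [662.0, -32.2, 210.0]
orientation: [2.46, 1.95, -0.018]
ft_force: [-5.2, -1.2, 6.1]
width: 22.7
t 18.1833 theta -38.03494637756445 r 54.98857448548136 z 209.97715367729728 F [-5.16  -1.152  6.1  ] w 22.73829376208602 q6 -1.3977163286739434
turn [-0.005  0.01   0.006]
[-9.8, 6.0] [-10.8, 3.9] [-11.4, 1.5] [-11.5, -0.9] [-11.0, -3.2] [-10.1, -5.4] [-8.8, -7.4] [-7.0, -9.1] [-5.0, -10.4] [-2.7, -11.2] 
radial fix [ 0.  0. -0.]
```

θ = 322° now, seated.

```bash
python3 -m handwheel '[[[0,0.01,0],[-9.8,6,0],0],[[0,0,0],[-10.8,3.9,0],0],[[0,0,0],[-11.4,1.5,0],0],[[0,0,0],[-11.5,-0.9,0],0],[[0,0,0],[-11,-3.2,0],0],[[0,0,0],[-10.1,-5.4,0],0],[[0,0,0],[-8.8,-7.4,0],0],[[0,0,0],[-7,-9.1,0],0],[[0,0,0],[-5,-10.4,0],0],[[0,0,0],[-2.7,-11.2,0],0]]'; python3 c.py 12
```

```text
t: 19.02
ee_pos: [604.4, -111.8, 211.3]
orientation: [-2.458, -1.94, -0.009]
ft_force: [3.6, 9.5, 2.3]
width: 22.5
t 19.0167 theta 84.06861580787165 r 57.33314685227982 z 211.34791091027444 F [3.603 9.452 2.276] w 22.549240687874406 q6 -1.5505927784919746
turn [-0.004 -0.011  0.002]
[0.0, -11.5] [2.4, -11.2] [4.7, -10.5] [6.8, -9.3] [8.6, -7.7] [10.0, -5.7] [10.9, -3.5] [11.4, -1.2] [11.4, 1.2] [10.9, 3.6] 
radial fix [ 2.3 -0.2  0. ]
```

```bash
python3 -m handwheel '[[[0,0,0],[0.5,-11,0.3],0],[[0,0,0],[2.5,-11,0.3],0],[[0,0,0],[4.8,-10.4,0.4],0],[[0,0,0],[6.9,-9.2,0.4],0],[[0,0,0],[8.6,-7.6,0.4],0],[[0,0,0],[10,-5.6,0.4],0],[[0,0,0],[11,-3.4,0.4],0],[[0,0,0],[11.4,-1.1,0.4],0],[[0,0,0],[11.4,1.3,0.4],0],[[0,0,0],[10.9,3.7,0.4],0]]'; python3 c.py 12
```

```text
t: 19.85
ee_pos: [567.2, -23.0, 212.3]
orientation: [2.461, 1.939, 0.024]
ft_force: [2.8, -5.5, 2.2]
width: 22.4
t 19.85 theta -157.97009104661242 r 55.00682570069153 z 212.32258000314903 F [ 2.768 -5.507  2.206] w 22.393811320900635 q6 -1.4005544639670287
turn [ 0.016 -0.007 -0.   ]
[10.2, 5.4] [8.8, 7.4] [7.1, 9.1] [5.0, 10.3] [2.8, 11.2] [0.4, 11.5] [-2.0, 11.3] [-4.3, 10.7] [-6.4, 9.5] [-8.3, 8.0] 
radial fix [-0.  0.  0.]
```

```bash
python3 - <<'E'
from g import *
t=shot('top','t7.png');s=shot('scene','s7.png')
cv2.imwrite('pics/s7c.png',cv2.resize(s['pixels'][140:290,180:380,::-1],None,fx=4,fy=4))
for c in (t,s):
  for q in ('plate_face','plate'): print(q,[(round(d['score'],2),inpress(w(c,d['position']))) for d in ctrl.spot_point(c,q)])
E
```

```text
plate_face [(0.72, array([-6.208,  1.377, 52.512]))]Traceback (most recent call last):
  File "<stdin>", line 5, in <module>
ValueError: it knows: album_center, crank_grip, crank_hub, flask_mid, pencup_mid, plate_face, press, shaft_top, tin_mid
```

View pics/s7c.png

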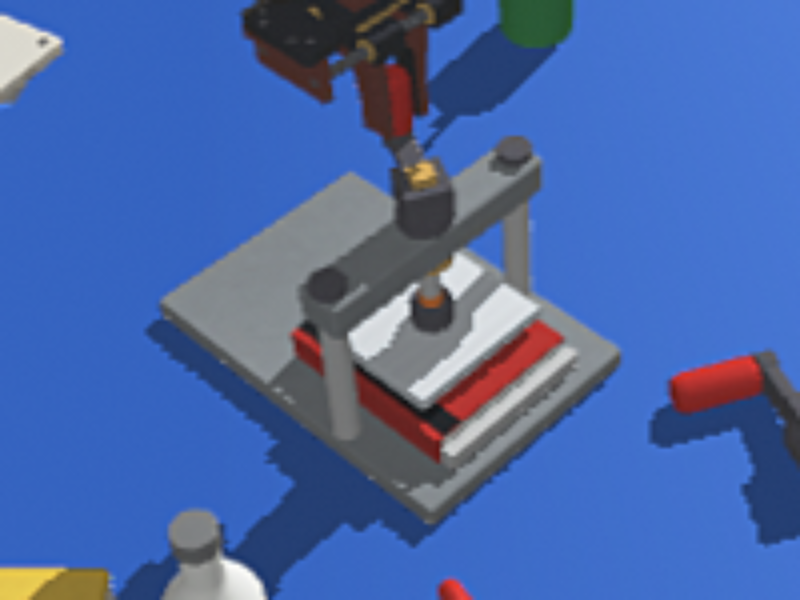

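```bash
python3 -m handwheel '[[[0.015,0,0],[10.3,5.3,0.5],0],[[0,0,0],[9,7.3,0.5],0],[[0,0,0],[7.2,9,0.4],0],[[0,0,0],[5.1,10.3,0.4],0],[[0,0,0],[2.9,11.1,0.4],0],[[0,0,0],[0.5,11.5,0.4],0],[[0,0,0],[-1.9,11.4,0.4],0],[[0,0,0],[-4.2,10.7,0.4],0],[[0,0,0],[-6.3,9.6,0.4],0],[[0,0,0],[-8.1,8.1,0.4],0]]'; python3 c.py 12
```

```text
t: 20.83
ee_pos: [663.0, -35.8, 210.4]
orientation: [-2.459, -1.947, 0.019]
ft_force: [-7.0, -1.3, 10.4]
width: 22.6
t 20.8333 theta -34.12165443371469 r 54.448929740529536 z 210.39673424339975 F [-7.017 -1.325 10.379] w 22.609620205056324 q6 -1.407093290266001
turn [-0.012  0.006  0.004]
[-10.2, 5.4] [-11.1, 3.1] [-11.5, 0.8] [-11.4, -1.6] [-10.8, -4.0] [-9.7, -6.1] [-8.3, -8.0] [-6.4, -9.5] [-4.3, -10.7] [-2.0, -11.3] 
radial fix [ 0.3  0.5 -0. ]
```

```bash
python3 -m handwheel '[[[-0.012,0,0],[-10.2,5.4,0],0],[[0,0,0],[-11.1,3.1,0],0],[[0,0,0],[-11.5,0.8,0],0],[[0,0,0],[-11.4,-1.6,0],0],[[0,0,0],[-10.8,-4,0],0],[[0,0,0],[-9.7,-6.1,0],0],[[0,0,0],[-8.3,-8,0],0],[[0,0,0],[-6.4,-9.5,0],0],[[0,0,0],[-4.3,-10.7,0],0],[[0,0,0],[-2,-11.3,0],0]]'; python3 c.py 12; python3 - <<'E'
from g import *
t=shot('top','t8.png');s=shot('scene','s8.png')
cv2.imwrite('pics/s8c.png',cv2.resize(s['pixels'][140:290,180:380,::-1],None,fx=4,fy=4))
for c in (t,s):
  for q in ('plate_face',): print(q,[(round(d['score'],2),inpress(w(c,d['position']))) for d in ctrl.spot_point(c,q)])
E
```

```text
t: 21.67
ee_pos: [604.9, -111.2, 211.3]
orientation: [-2.465, -1.939, -0.004]
ft_force: [2.8, -0.2, 2.7]
width: 22.2
t 21.6667 theta 83.63474728553473 r 56.63410771073782 z 211.34634191680928 F [ 2.768 -0.216  2.73 ] w 22.217729955044046 q6 -1.5396479350547745
turn [-0.003 -0.005 -0.002]
[-0.1, -11.5] [2.3, -11.3] [4.6, -10.5] [6.7, -9.4] [8.5, -7.8] [9.9, -5.8] [10.9, -3.6] [11.4, -1.3] [11.4, 1.1] [11.0, 3.5] 
radial fix [ 1.6 -0.2  0. ]
plate_face [(0.73, array([-2.946,  1.03 , 46.578]))]
plate_face [(0.88, array([-2.315,  0.536, 46.553]))]
```

View pics/s8c.png

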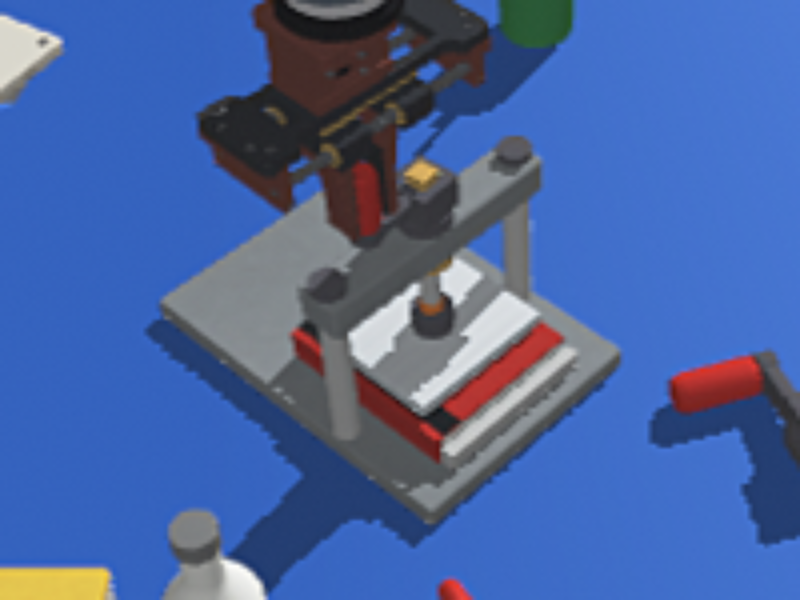

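```bash
python3 -m handwheel '[[[0,0,0],[0.5,-11,0.3],0],[[0,0,0],[2.5,-11,0.3],0],[[0,0,0],[4.8,-10.4,0.4],0],[[0,0,0],[6.9,-9.2,0.4],0],[[0,0,0],[8.6,-7.6,0.4],0],[[0,0,0],[10,-5.6,0.4],0],[[0,0,0],[11,-3.4,0.4],0],[[0,0,0],[11.4,-1.1,0.4],0],[[0,0,0],[11.4,1.3,0.4],0],[[0,0,0],[10.9,3.7,0.4],0]]'; python3 c.py 9; python3 - <<'E'
from g import *
t=shot('top','t9.png');s=shot('scene','s9.png')
cv2.imwrite('pics/s9c.png',cv2.resize(s['pixels'][195:255,250:330,::-1],None,fx=9,fy=9,interpolation=cv2.INTER_CUBIC))
for c in (t,s):
  for q in ('plate_face',): print(q,[(round(d['score'],2),inpress(w(c,d['position']))) for d in ctrl.spot_point(c,q)])
im={k:cv2.imread(f'pics/s{k}.png') for k in (6,7,8,9)}
# orange pixel counts near the stem
for k,i in im.items():
    r=i[195:225,275:300].astype(int); m=(r[:,:,2]>150)&(r[:,:,2]-r[:,:,0]>80)&(r[:,:,1]>60); print(k,m.sum(),np.argwhere(m).mean(0)+[195,275] if m.any() else 0)
E
```

```text
t: 22.7
ee_pos: [563.6, -27.5, 211.5]
orientation: [-2.47, -1.935, 0.019]
ft_force: [-2.9, -1.4, 10.2]
width: 22.8
t 22.7 theta -163.85356645821813 r 55.6549534884454 z 211.4882284127897 F [-2.945 -1.36  10.23 ] w 22.834988746845198 q6 -1.3926573723995348
turn [-0.01   0.007 -0.006]
[8.1, 3.0] [7.5, 4.2] [6.8, 5.3] [5.9, 6.3] [4.8, 7.2] [3.6, 7.8] [2.3, 8.3] [1.0, 8.6] [-0.3, 8.6] [-1.7, 8.5] 
radial fix [-0.2  0.6 -0. ]
plate_face [(0.64, array([-2.7  ,  1.385, 45.71 ]))]
plate_face [(0.56, array([-3.718,  0.408, 44.019]))]
6 2 [211.  286.5]
7 3 [215.667 287.333]
8 0 0
9 3 [217.667 287.667]
```

View pics/s9c.png

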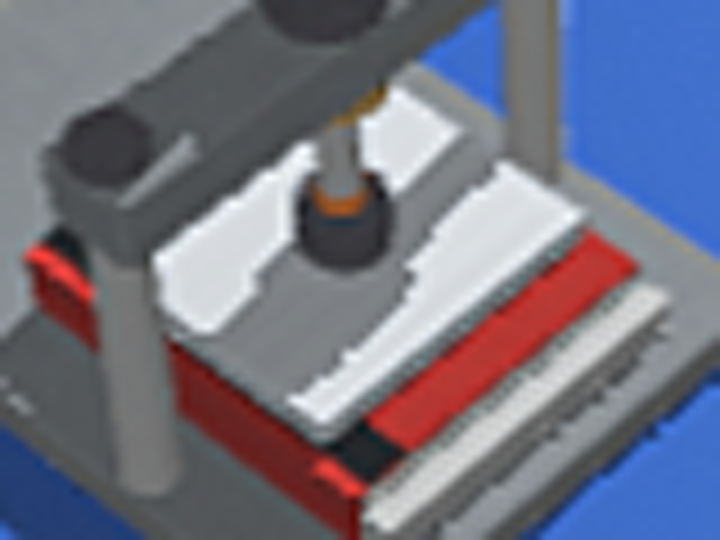

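```bash
python3 -m handwheel '[[[-0.01,0,0],[8.1,3.3,0.2],0],[[0,0,0],[7.5,4.2,0.2],0],[[0,0,0],[6.8,5.3,0.2],0],[[0,0,0],[5.9,6.3,0.2],0],[[0,0,0],[4.8,7.2,0.2],0],[[0,0,0],[3.6,7.8,0.2],0],[[0,0,0],[2.3,8.3,0.2],0],[[0,0,0],[1,8.6,0.2],0],[[0,0,0],[-0.3,8.6,0.2],0],[[0,0,0],[-1.7,8.5,0.2],0]]'; python3 c.py 9; python3 - <<'E'
from g import *
t=shot('top','t10.png');s=shot('scene','s10.png')
for c in (t,s):
  for q in ('plate_face',): print(q,[(round(d['score'],2),inpress(w(c,d['position']))) for d in ctrl.spot_point(c,q)])
out=[]
for k in (6,8,9,10):
    i=cv2.imread(f'pics/s{k}.png')[200:232,273:305]; out.append(cv2.resize(i,None,fx=12,fy=12,interpolation=cv2.INTER_NEAREST))
cv2.imwrite('pics/cmp10.png',np.vstack([np.hstack(out[:2]),np.hstack(out[2:])])[:600] if 0 else cv2.resize(np.hstack(out),(800,200),interpolation=cv2.INTER_AREA))
# track plate corner/collar shifts vs s8
ref=cv2.imread('pics/s8.png',0).astype(np.float32)
for k in (6,7,8,9,10):
    i=cv2.imread(f'pics/s{k}.png',0).astype(np.float32)
    for nm,(x,y,ww,hh) in {'collar':(282,215,14,12),'corner':(270,228,50,20)}.items():
        tp=cv2.resize(ref[y:y+hh,x:x+ww],None,fx=8,fy=8,interpolation=cv2.INTER_CUBIC)
        big=cv2.resize(i[y-14:y+hh+8,x-4:x+ww+4],None,fx=8,fy=8,interpolation=cv2.INTER_CUBIC)
        r=cv2.matchTemplate(big,tp,cv2.TM_CCOEFF_NORMED); _,v,_,l=cv2.minMaxLoc(r); print(k,nm,round(v,2),l[0]/8-4,l[1]/8-14)
E
```

```text
t: 23.73
ee_pos: [640.0, -8.6, 210.6]
orientation: [2.466, 1.94, -0.032]
ft_force: [-5.2, -3.7, 9.5]
width: 22.5
t 23.7333 theta -72.41572550649656 r 54.185189567102455 z 210.5577387258097 F [-5.216 -3.741  9.541] w 22.536334994100052 q6 -1.3484626282888064
turn [-0.01   0.019 -0.002]
[-3.2, 8.0] [-4.4, 7.4] [-5.5, 6.6] [-6.5, 5.7] [-7.3, 4.6] [-7.9, 3.4] [-8.4, 2.1] [-8.6, 0.8] [-8.6, -0.6] [-8.4, -1.9] 
radial fix [ 0.8  0.2 -0. ]
plate_face []
plate_face [(0.7, array([-1.794, -2.108, 39.825]))]
6 collar 0.88 -0.375 -5.25
6 corner 0.65 -1.25 -5.5
7 collar 0.97 -0.125 -1.625
7 corner 0.91 0.25 -1.0
8 collar 0.99 0.0 0.0
8 corner 1.0 0.0 0.0
9 collar 0.96 0.0 0.375
9 corner 0.98 0.0 0.25
10 collar 0.96 0.0 0.375
10 corner 0.98 0.0 0.25
```

View pics/cmp10.png

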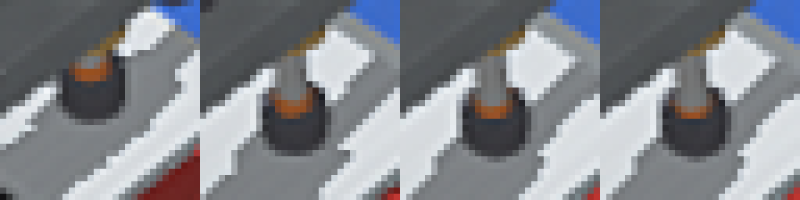

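```bash
python3 - <<'E'
from g import *
for k in (6,7,8,9,10):
    i=cv2.imread(f'pics/s{k}.png').astype(int); d={6:-5.25,7:-1.625,8:0,9:.375,10:.375}[k]
    y=int(round(217+d)); r=i[y-4:y+4,285:291]
    o=np.clip(r[:,:,2]-r[:,:,0]-10,0,None); print(k,'sum',o.sum(),o.sum(1),o.max())
E
```

```text
6 sum 1381 [165  39 180 568 425   4   0   0] 113
7 sum 1270 [  0   6  52 317 544 351   0   0] 110
8 sum 1236 [  0  23 109 431 509 164   0   0] 104
9 sum 1030 [  0  22   2 137 507 362   0   0] 108
10 sum 704 [  0   0   6  25 285 388   0   0] 107
```

```bash
python3 -m handwheel '[[[0,0.01,0],[0,0,-0.6],0],[[0,0,0],[0,0,-0.5],0],[[0,0,0],[0,0,-0.4],0.42],[[0,0,0],[0,0,-0.5],0.42],[[0,0,0],[0,0,-0.5],0.42],[[0,0,0],[0,0,-0.5],0.42],[[0,0,0],[0,0,-0.5],0.42],[[0,0,0],[0,0,-0.5],0.42],[[0,0,0],[0,0,-0.5],0.42],[[0,0,0],[0,0,-0.5],0.42]]'; python3 c.py 9
```

```text
t: 24.77
ee_pos: [637.6, -7.2, 210.6]
orientation: [-2.461, -1.935, 0.034]
ft_force: [-0.7, -0.8, -0.5]
width: 37.2
t 24.7667 theta -75.3408990395368 r 54.264820185452635 z 210.56024029120442 F [-0.667 -0.824 -0.495] w 37.173356290858536 q6 -1.3570012218054925
turn [-0.022  0.01  -0.002]
[-2.8, 8.2] [-4.1, 7.6] [-5.2, 6.9] [-6.2, 6.0] [-7.1, 4.9] [-7.8, 3.8] [-8.3, 2.5] [-8.5, 1.2] [-8.6, -0.2] [-8.5, -1.5] 
radial fix [ 0.7  0.2 -0. ]
```

Released with little force. Straight up now, clear of the crank.

```bash
python3 -m handwheel '[[[-0.02,0.01,0],[0,0,-4],0.42],[[0,0,0],[0,0,-10],0.42],[[0,0,0],[0,0,-15],0.42],[[0,0,0],[0,0,-20],0.42],[[0,0,0],[0,0,-25],0.42],[[0,0,0],[0,0,-25],0.42],[[0,0,0],[0,0,-1],0.42],[[0,0,0],[0,0,-1],0.42],[[0,0,0],[0,0,-1],0.42],[[0,0,0],[0,0,-1],0.42]]'; python3 c.py 9; python3 - <<'E'
from g import *
t=shot('top','t11.png');s=shot('scene','s11.png');g=shot('wrist','w11.png')
for c in (t,s,g):
  for q in ('crank_hub','crank_grip','shaft_top','album_center'): print(q,[(round(d['score'],2),inpress(w(c,d['position']))) for d in ctrl.spot_point(c,q)][:3])
i=s['pixels'][:,:,::-1].astype(int); r=i[213:221,285:291]; o=np.clip(r[:,:,2]-r[:,:,0]-10,0,None); print(o.sum(),o.sum(1))
cv2.imwrite('pics/s11c.png',cv2.resize(s['pixels'][140:290,180:380,::-1],None,fx=4,fy=4))
E
```

```text
t: 25.6
ee_pos: [636.3, -7.5, 322.5]
orientation: [2.469, 1.94, 0.005]
ft_force: [-0.2, 0.3, -0.1]
width: 36.5
t 25.6 theta -76.4515980957503 r 53.33706770375971 z 322.5452112626007 F [-0.201  0.301 -0.149] w 36.460337351294015 q6 -1.363523000410769
turn [ 0.003 -0.002 -0.003]
[-2.7, 8.2] [-3.9, 7.7] [-5.1, 7.0] [-6.1, 6.1] [-7.0, 5.1] [-7.7, 3.9] [-8.2, 2.7] [-8.5, 1.4] [-8.6, 0.0] [-8.5, -1.3] 
radial fix [1.6 0.4 0. ]
crank_hub [(0.8, array([252.837, 129.512,  28.422])), (0.64, array([-237.682,  356.512,   44.797])), (0.42, array([ -1.498,  -1.751, 186.834]))]
crank_grip [(0.71, array([159.344, 122.313,  14.971])), (0.5, array([ 156.045, -132.338,    6.544]))]
shaft_top [(0.58, array([  1.411,  -0.068, 203.697]))]
album_center [(0.82, array([-8.104, -3.281, 32.287]))]
crank_hub [(0.72, array([251.158, 132.169,  24.244])), (0.7, array([ 173.959, -180.188,   12.519]))]
crank_grip [(0.94, array([163.259, 118.804,  16.031])), (0.75, array([ 155.525, -133.376,   11.573])), (0.71, array([ 16.2  ,  50.203, 221.668]))]
shaft_top [(0.87, array([ -1.282,  -2.72 , 207.41 ]))]
album_center [(0.46, array([-0.721, -0.873, 46.113])), (0.23, array([  2.629,  -2.76 , 190.548]))]
crank_hub [(0.79, array([ 173.112, -176.535,   12.468])), (0.57, array([  2.638,  -1.633, 187.579]))]
crank_grip [(0.7, array([ 15.689,  50.471, 219.651])), (0.68, array([ -19.985, -327.257,   15.071])), (0.64, array([ 161.763, -132.09 ,    6.746]))]
shaft_top [(0.56, array([  0.151,   0.144, 204.83 ]))]
album_center []
700 [  0   0   5  24 282 389   0   0]
```

View pics/s11c.png

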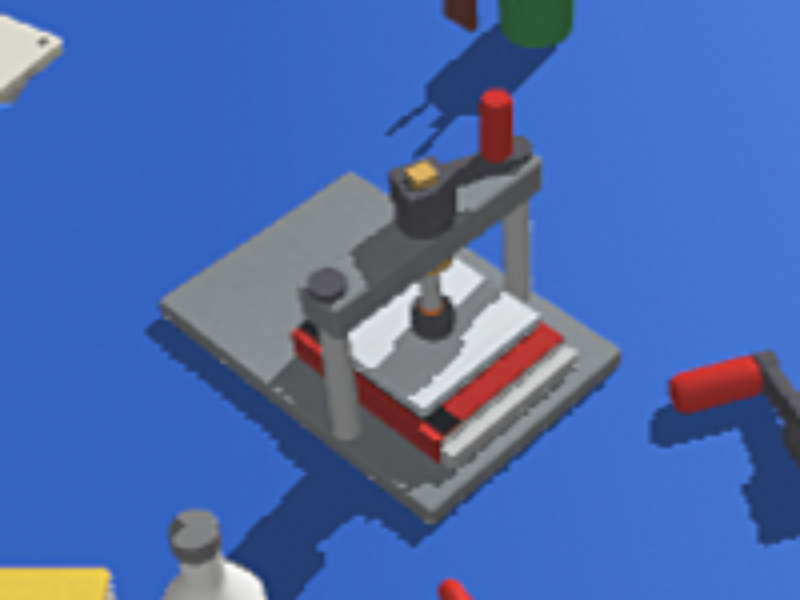

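```bash
python3 -c "
from workcell import ctrl
print(ctrl.get_obs()['qvel']); print(ctrl.close_job())"
```

```text
[ 1.49151983e-03 -1.48833592e-05 -1.42337671e-03 -1.43164666e-03
 -5.55144299e-05 -2.81607332e-04]
the job is handed in; nothing more can be done
None
```

The album is home against the stop, the plate presses it with about half the band covered, and the job was handed in at about 26 s. No verdict was reported.

- **Album:** I pushed it with the open jaws until it met the stop at about 17 N. The pictures show it square, and the detector put its centre at press x about −8 mm, y about −3 mm. A later detection from the scene camera, with the plate hiding most of the album, differed by about 7 mm (x about −1 mm).
- **Crank:** I gripped it by the grip and turned it about 2.8 turns clockwise. The last picture shows it still on the shaft, and the detector put the hub 187 to 188 mm above the desk (185 nominal, 193 the limit).
- **Spring:** In the scene pictures the plate stopped moving after about 23.9 mm of travel. The total turn came to about 28.0 mm, so the spring is in by about 4.1 mm. The orange area left showing suggests about 3.4 mm instead. Both are inside 1.5 to 6.5 mm, and the band looked the same after I let go.
- **Disagreement:** The plate detector misread once near the end. It gave a plate height of 39.8 mm, below the album's top, so I relied on the image tracking.
- **Other objects:** The robot is clear of everything, about 110 mm above its release height. I did not measure the flask, pencil cup or tin again at the end, but no move came near them.

A close look at the band with the wrist camera failed. The gripper body blocked the view, so the band was only judged in the coarser scene camera.

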